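Fill the empty pockets of the spice-jar rack

TASK

The pale wooden spice rack on the black shelf has three pockets, and only one of them holds its purple-lidded frosted jar. Stand the two spare purple-lidded jars upright in the two empty pockets, one to a pocket and right down on the shelf, setting them down rather than dropping them. Leave the jar that is already in the rack where it is.

Things in the scene. Friction and masses are not known exactly. Their poses are not given: they have to be found in the camera images.
- rack: a low pale wooden block fixed on the shelf, 110 mm (its x) by 320 mm (its y) and 14 mm high, with three square pockets 66 by 66 mm cut right through it, so that jars stand on the shelf itself (z = 0) over a thin grey pad. Pocket centres lie at x = 0 and y = -100, 0 and +100 mm in its frame. The origin is the centre of its underside, z up. One pocket, which one varies, already holds a jar; the other two are empty
- jar_a_mid (a point): a small frosted-glass spice jar with a purple lid, a plain upright cylinder 46 mm in diameter and 75 mm tall, about 0.18 kg; one of three identical jars, any of which may be the one already in the rack or a spare standing on the shelf. This point is on the jar's axis half-way up, 37.5 mm above its underside; z points up through the lid. Grip at this height or up to 8 mm higher, so that the fingertips stay above the rack, across the diameter, any yaw
- jar_b_mid (a point): a small frosted-glass spice jar with a purple lid, a plain upright cylinder 46 mm in diameter and 75 mm tall, about 0.18 kg; one of three identical jars, any of which may be the one already in the rack or a spare standing on the shelf. This point is on the jar's axis half-way up, 37.5 mm above its underside; z points up through the lid. Grip at this height or up to 8 mm higher, so that the fingertips stay above the rack, across the diameter, any yaw
- jar_c_mid (a point): a small frosted-glass spice jar with a purple lid, a plain upright cylinder 46 mm in diameter and 75 mm tall, about 0.18 kg; one of three identical jars, any of which may be the one already in the rack or a spare standing on the shelf. This point is on the jar's axis half-way up, 37.5 mm above its underside; z points up through the lid. Grip at this height or up to 8 mm higher, so that the fingertips stay above the rack, across the diameter, any yaw
Mind the look-alikes: they are no part of the job. Leave any red look-alike of the part that bears jar_c_mid alone.

How it is judged:
At the end, for the whole second after the job is handed in: Each of the three pockets holds one purple-lidded jar: its centre within 15 mm of the pocket centre along both rack axes, standing on the shelf (centre below 45 mm), within 0.17 rad of upright, released; the jar that was in the rack at the start is within 30 mm of where it began (((x of jar_a_mid in the frame of rack between -0.015 and 0.015 m and y of jar_a_mid in the frame of rack between -0.115 and -0.085 m and height (world z) of jar_a_mid below 0.045 m and angle between jar_a_mid's own z axis and vertical below 0.17 rad) or (x of jar_b_mid in the frame of rack between -0.015 and 0.015 m and y of jar_b_mid in the frame of rack between -0.115 and -0.085 m and height (world z) of jar_b_mid below 0.045 m and angle between jar_b_mid's own z axis and vertical below 0.17 rad) or (x of jar_c_mid in the frame of rack between -0.015 and 0.015 m and y of jar_c_mid in the frame of rack between -0.115 and -0.085 m and height (world z) of jar_c_mid below 0.045 m and angle between jar_c_mid's own z axis and vertical below 0.17 rad)) and ((x of jar_a_mid in the frame of rack between -0.015 and 0.015 m and y of jar_a_mid in the frame of rack between -0.015 and 0.015 m and height (world z) of jar_a_mid below 0.045 m and angle between jar_a_mid's own z axis and vertical below 0.17 rad) or (x of jar_b_mid in the frame of rack between -0.015 and 0.015 m and y of jar_b_mid in the frame of rack between -0.015 and 0.015 m and height (world z) of jar_b_mid below 0.045 m and angle between jar_b_mid's own z axis and vertical below 0.17 rad) or (x of jar_c_mid in the frame of rack between -0.015 and 0.015 m and y of jar_c_mid in the frame of rack between -0.015 and 0.015 m and height (world z) of jar_c_mid below 0.045 m and angle between jar_c_mid's own z axis and vertical below 0.17 rad)) and ((x of jar_a_mid in the frame of rack between -0.015 and 0.015 m and y of jar_a_mid in the frame of rack between 0.085 and 0.115 m and height (world z) of jar_a_mid below 0.045 m and angle between jar_a_mid's own z axis and vertical below 0.17 rad) or (x of jar_b_mid in the frame of rack between -0.015 and 0.015 m and y of jar_b_mid in the frame of rack between 0.085 and 0.115 m and height (world z) of jar_b_mid below 0.045 m and angle between jar_b_mid's own z axis and vertical below 0.17 rad) or (x of jar_c_mid in the frame of rack between -0.015 and 0.015 m and y of jar_c_mid in the frame of rack between 0.085 and 0.115 m and height (world z) of jar_c_mid below 0.045 m and angle between jar_c_mid's own z axis and vertical below 0.17 rad)) and distance of any of jar_a_mid, jar_b_mid, jar_c_mid from where it was at the start of the episode below 0.03 m); the robot touches nothing.
It fails at once if a jar is dropped: its underside is more than 25 mm above the shelf with no finger touching it ((height (world z) of jar_a_mid above 0.0625 m and contact force between jar_a and the fingers below 0.02 N) or (height (world z) of jar_b_mid above 0.0625 m and contact force between jar_b and the fingers below 0.02 N) or (height (world z) of jar_c_mid above 0.0625 m and contact force between jar_c and the fingers below 0.02 N)).
It also fails if it takes over 59 s, if anything falls off the work surface, if the arm or the gripper's body presses on something with over 40 N, if the wrist force passes 120 N, or if a joint passes its speed limit or range.

ROBOT

A 7-joint arm with a two-finger parallel gripper is mounted at the origin on the work surface. World frame = base frame: x ahead of the robot, y to its left, z up, the work surface at z = 0. Lengths are in m, angles in rad, forces in N, time in s.
With the tool pointing down it reaches from about 0.425 to 0.975 m from the base axis. Payload 16.7 kg.
Tool frame: the origin (TCP) lies at the very end of the fingers, on their centre line; the grasp point (between the pads) lies robot.grasp_offset behind it (robot.grasp_offset is the distance from the TCP to the grasp point, in m); z points along the fingers, y is the direction in which the jaws open and shut (so a half turn about z gives the same grasp; the last joint's range is limited). The gripper opens to 85 mm and grips with 20 to 120 N. Pads are 22 mm wide; open, the fingers measure 114 mm over their backs; the gripper's body (76 mm by 85 mm) begins 54 mm behind the grasp point. The pads swing forward as they close: fully open they stand 13 mm farther back than shut.
Start: joints at [-1.306, 0.426, 0.074, 1.606, -0.034, 1.111, -0.067], TCP at [0.272, 0.618, 0.231] pointing down, gripper open.
Joint ranges: [-2.85, 2.85], [-0.5, 2.14], [-1.23, 1.37], [0.21, 2.46], [-1.02, 4.16], [0.16, 2.05], [-2.73, 2.73]. Speed limits (rad/s): [1.89, 1.89, 2.39, 2.39, 3.01, 3.01, 3.01].

INTERFACE

Orientations are given as [roll, pitch, yaw] about the fixed x, y, z axes, in that order (R = Rz(yaw) Ry(pitch) Rx(roll)).
In Python, from workcell import robot, hand, planner, telemetry, imaging, nets gives the robot as it stands. Calls block until the motion is done:
- robot.reach(position, orientation): joint-space move of the TCP to a pose.
- robot.move_straight(position, rotation=None, max_speed=0.15): straight line of the TCP; rotation=None keeps the orientation; max_speed is the mean speed in m/s.
- robot.movej(angles): joint-space move.
- hand.open_jaws() and hand.grasp(newtons=None): open the fingers fully, or close them until they stop; newtons is the grip in N (None keeps the last).
- robot.hold(seconds).
- planner.inverse_kinematics(position, orientation): joint angles nearest the present ones, or None.
- telemetry.sense(): the state.
- imaging.read_camera(name): name is "scene" or "top"; returns the picture (384x512x3 uint8, red, green, blue); there is no depth.
- imaging.calibration(name): a dict with "intrinsics" (3x3 intrinsics, pixels), "cam_to_world" (4x4, takes a point from camera to world coordinates). Camera axes: x right, y down, z forward; pixel columns grow to the right and rows downward; lengths in m; the calibration is good to about 2 mm. A picture is of the moment at which its call begins. calibration takes no time and is no camera call.
A pose or a line that the arm cannot do raises robot.MotionError and nothing moves.
- robot.hand_in(): hands the job in, once; it reports no verdict.
Trained networks look in the newest picture that a camera, given by its name, has taken for a name from the list of things; names that differ only in an ending like _2 or _b are one class to them, and where a whole thing is asked for, a point or a joint stands for the part that bears it (a point fixed in the world has none). Each returns a list of dicts, best first, with "p" (0 to 1); they miss things now and then, are a little off and sometimes report something else, mostly with a low value. They report only what shows in the picture. A call takes as long as a camera call. They do not tell look-alikes from the thing itself.
- nets.look_for(camera, thing): "box" ([left, top, right, bottom] in pixels, round what is visible of it).
- nets.outline_of(camera, thing): "pixels" (384x512 bool, what is visible of it) and "box" ([left, top, right, bottom] in pixels, round what is visible of it).
- nets.mark_of(camera, thing): "uv" ([column, row] in pixels: a listed point, or the origin of a listed thing).
The state is a dict: "time_s": time; "joint_positions": joint angles; "joint_velocities": joint speeds; "effort": joint torques, N m; "tcp_pos": TCP position; "eef_rot": TCP orientation; "wrist_force": force on the tool from outside, world axes, zero at the start; "torque": the same for the moment, N m; "finger_gap": finger opening in m.
Only numpy, scipy, OpenCV 4.12 (cv2) and the standard library are available. Lean on these libraries where they do the work, as an engineer would, in place of code of your own. Each camera call takes 0.05 s, during which the arm holds its last target. There are 200 camera calls.

## Working session

There is one attempt and no reset: what is moved stays moved. The work goes in short steps, each a Python script; the robot and the scene stay as the last script left them, time stands still between calls to the robot, and variables do not carry over. Pictures are saved under pics/ and viewed, about 8 in all and at most 12, crops included, and the job is handed in when it is done.

```bash
mkdir -p pics; ls; python3 - <<'E'
from workcell import robot, hand, planner, telemetry, imaging, nets
import cv2,numpy as np
for c in ["top","scene"]:
    im=imaging.read_camera(c); cv2.imwrite(f"pics/{c}0.png",im[:,:,::-1])
    k=imaging.calibration(c); print(c,k["intrinsics"].tolist() if hasattr(k["intrinsics"],"tolist") else k["intrinsics"],np.round(k["cam_to_world"],4).tolist())
    for t in ["rack","jar_a_mid"]:
        print(t,[(np.round(d["box"]).tolist(),round(d["p"],2)) for d in nets.look_for(c,t)],[(np.round(d["uv"],1).tolist(),round(d["p"],2)) for d in nets.mark_of(c,t)])
print(robot.grasp_offset,telemetry.sense())
E
```

```text
pics
top [[385.65930824114855, 0.0, 252.03961797665755], [0.0, 385.65930824114855, 185.94227068794393], [0.0, 0.0, 1.0]] [[-0.1526, -0.9685, 0.1969, 0.285], [-0.9883, 0.1505, -0.0256, -0.0311], [-0.0048, -0.1985, -0.9801, 1.0913], [0.0, 0.0, 0.0, 1.0]]
rack [([150.0, 122.0, 264.0, 200.0], 0.55), ([162.0, 159.0, 183.0, 185.0], 0.22)] [([204.3, 159.0], 0.75)]
jar_a_mid [([163.0, 161.0, 182.0, 185.0], 0.54)] [([170.4, 170.0], 0.62)]
scene [[359.5687412167543, 0.0, 254.6111060041254], [0.0, 359.5687412167543, 193.49320493394873], [0.0, 0.0, 1.0]] [[0.0249, 0.7937, -0.6078, 1.1659], [0.9995, -0.0091, 0.029, -0.0896], [0.0175, -0.6082, -0.7936, 0.9169], [0.0, 0.0, 0.0, 1.0]]
rack [([238.0, 202.0, 354.0, 255.0], 0.65)] [([291.9, 226.7], 0.65)]
jar_a_mid [([318.0, 202.0, 339.0, 226.0], 0.75)] [([330.1, 215.1], 0.83), ([373.2, 183.8], 0.52)]
0.0187 {'time_s': 0.5, 'joint_positions': array([-1.30545413,  0.42609771,  0.07387401,  1.6060313 , -0.03413464,
        1.11079545, -0.06708943]), 'joint_velocities': array([-0.00087762, -0.00016721,  0.00040176, -0.00084294,  0.00046261,
        0.00085126,  0.0004823 ]), 'effort': array([-1.86429417e-03, -9.48823071e+01,  3.75375733e+00, -4.63587034e+01,
        1.89941941e-02,  3.31245348e-03, -4.43490569e-05]), 'tcp_pos': array([0.27202866, 0.61770004, 0.2312887 ]), 'eef_rot': array([-3.14151382e+00, -6.83810826e-05,  2.72671053e+00]), 'wrist_force': array([-0.11519412, -0.73974322,  0.14002785]), 'torque': array([0.02292883, 0.00717309, 0.02320929]), 'finger_gap': 0.08528401155797863}
```

View pics/top0.png

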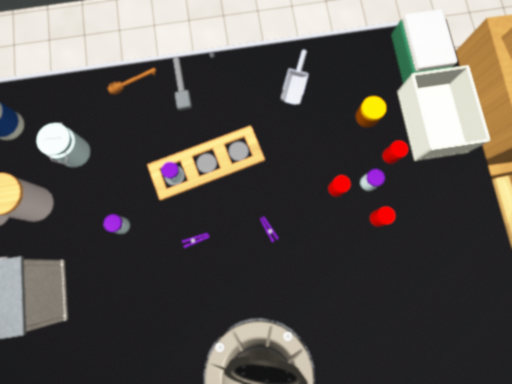

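View pics/scene0.png

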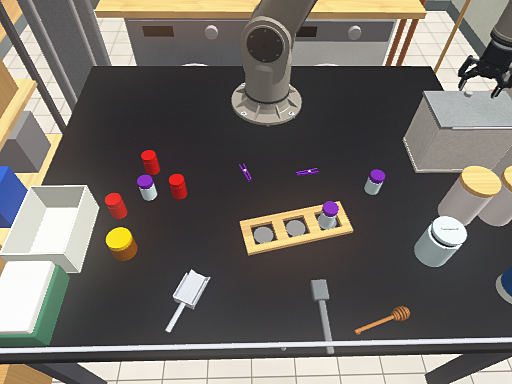

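The top view shows the rack with its jar in the left pocket at (170,170). The empty pockets are at about (206,162) and (238,150). The spares are at (112,223) and (375,178), the latter surrounded by three red look-alikes at (340,185), (396,151) and (383,216). The purple clips are not jars.

```bash
cat > h.py <<'E'
from workcell import robot, hand, planner, telemetry, imaging, nets
import cv2,numpy as np
def bp(c,uv,z):
    k=imaging.calibration(c);T=np.array(k["cam_to_world"]);uv=np.atleast_2d(uv).astype(float)
    d=(np.c_[uv,np.ones(len(uv))]@np.linalg.inv(k["intrinsics"]).T)@T[:3,:3].T
    return (T[:3,3]+d*((z-T[2,3])/d[:,2])[:,None])[:,:2]
def blobs(m,amin):
    n,l,s,ce=cv2.connectedComponentsWithStats(m.astype(np.uint8))
    return [(l==i,s[i,4],ce[i]) for i in range(1,n) if s[i,4]>=amin]
def see(c):
    im=imaging.read_camera(c);return im,cv2.cvtColor(im,cv2.COLOR_RGB2HSV).astype(int)
def purple(h): return (abs(h[...,0]-137)<14)&(h[...,1]>110)&(h[...,2]>50)
def red(h): return ((h[...,0]<6)|(h[...,0]>174))&(h[...,1]>150)&(h[...,2]>60)
def rack(c,h,roi):
    m=(abs(h[...,0]-18)<9)&(h[...,1]>50)&(h[...,2]>120); m2=np.zeros_like(m);x0,y0,x1,y1=roi;m2[y0:y1,x0:x1]=m[y0:y1,x0:x1]
    b=max(blobs(m2,200),key=lambda t:t[1])[0];v,u=np.nonzero(b)
    p=bp(c,np.c_[u,v],0.014);r=cv2.minAreaRect((p*1000).astype(np.float32));return r
E
python3 - <<'E'
from h import *
for c,roi in [("top",(140,115,275,210)),("scene",(230,195,365,265))]:
    im,h=see(c)
    print(c,"rack",rack(c,h,roi))
    for nm,f in [("purple",purple),("red",red)]:
        for b,a,ce in blobs(f(h),60): print(nm,a,ce.round(1),"z.067",bp(c,ce,.067).round(4),"z.0375",bp(c,ce,.0375).round(4))
    g=(h[...,1]<40)&(h[...,2]>80);m=np.zeros_like(g);x0,y0,x1,y1=roi;m[y0:y1,x0:x1]=g[y0:y1,x0:x1]
    for b,a,ce in blobs(m,60): print("grey",a,ce.round(1),bp(c,ce,0.001).round(4))
    for d in nets.mark_of(c,"rack")[:1]: print("net rack",bp(c,d["uv"],0.0))
    for d in nets.mark_of(c,"jar_a_mid"): print("net jar",d["p"],bp(c,d["uv"],0.0375))
E
```

```text
top rack ((592.6942749023438, 61.973121643066406), (116.63026428222656, 326.78857421875), 12.717668533325195)
purple 216 [169.5 169.7] z.067 [[0.5702 0.1582]] z.0375 [[0.5784 0.1637]]
purple 294 [375.8 176.7] z.067 [[ 0.4644 -0.3944]] z.0375 [[ 0.4695 -0.4049]]
purple 315 [111.7 222.5] z.067 [[0.4501 0.3267]] z.0375 [[0.4548 0.337 ]]
purple 247 [268.6 229. ] z.067 [[ 0.3691 -0.0834]] z.0375 [[ 0.3715 -0.0849]]
purple 250 [194.8 239.4] z.067 [[0.3717 0.1131]] z.0375 [[0.3742 0.1173]]
red 472 [395.  151.4] z.067 [[ 0.5263 -0.4619]] z.0375 [[ 0.5333 -0.4743]]
red 418 [339.  185.2] z.067 [[ 0.4567 -0.291 ]] z.0375 [[ 0.4616 -0.2985]]
red 455 [382.4 216.1] z.067 [[ 0.3564 -0.3884]] z.0375 [[ 0.3584 -0.3987]]
grey 320 [237.9 150.4] [[ 0.6159 -0.035 ]]
grey 325 [206.  162.5] [[0.5937 0.0627]]
grey 157 [176.2 177.8] [[0.5616 0.1541]]
net rack [[0.59616538 0.06037773]]
net jar 0.72 [[0.57302621 0.15674899]]
scene rack ((598.2673950195312, 63.160865783691406), (118.4803466796875, 322.1249694824219), 12.821369171142578)
purple 84 [245.6 172.6] z.067 [[ 0.4325 -0.0845]] z.0375 [[ 0.4071 -0.0843]]
purple 113 [307.1 171.9] z.067 [[0.4317 0.108 ]] z.0375 [[0.4063 0.1148]]
purple 182 [376.7 175.8] z.067 [[0.4499 0.3242]] z.0375 [[0.425  0.3386]]
purple 189 [144.6 181.3] z.067 [[ 0.4646 -0.3913]] z.0375 [[ 0.4403 -0.4018]]
purple 199 [329.9 208.4] z.067 [[0.572  0.1585]] z.0375 [[0.5514 0.1671]]
red 343 [150.2 161.8] z.067 [[ 0.3848 -0.3865]] z.0375 [[ 0.3577 -0.3968]]
red 358 [177.6 186. ] z.067 [[ 0.484  -0.2899]] z.0375 [[ 0.4604 -0.2968]]
red 404 [115.7 205.3] z.067 [[ 0.5532 -0.46  ]] z.0375 [[ 0.5319 -0.4728]]
grey 227 [326.4 221.2] [[0.5733 0.1599]]
grey 253 [295.2 227.5] [[0.5944 0.0626]]
grey 262 [263.1 234.4] [[ 0.617  -0.0348]]
net rack [[0.59014461 0.05909759]]
net jar 0.75 [[0.5696829  0.15506417]]
```

```bash
cat >> h.py <<'E'
Z=0.0385-robot.grasp_offset; pi=np.pi
P={"A":(0.4505,0.3255),"B":(0.4645,-0.393),"mid":(0.594,0.0627),"end":(0.6163,-0.035)}
def at(n,dz=0): return [*P[n],Z+dz]
def say(t):
    s=telemetry.sense();print(t,round(s["time_s"],2),s["tcp_pos"].round(4),s["eef_rot"].round(2),s["wrist_force"].round(2),round(s["finger_gap"],4),flush=True)
def pick(n,yaw):
    robot.reach(at(n,.16),[pi,0,yaw]); say("over "+n)
    robot.move_straight(at(n),max_speed=.1); say("down")
    hand.grasp(40); say("gripped")
    robot.move_straight(at(n,.15),max_speed=.1); say("lifted")
def place(n,yaw):
    robot.reach(at(n,.15),[pi,0,yaw]); say("over "+n)
    robot.move_straight(at(n,.025),max_speed=.12)
    robot.move_straight(at(n,.001),max_speed=.03); say("set")
E
python3 - <<'E'
from h import *
for n in P:
  for y in ([137,-43] if n=="B" else [102.8,-77.2]):
    for dz in (0,.15):
      q=planner.inverse_kinematics(at(n,dz),[pi,0,np.radians(y)]);print(n,y,dz,None if q is None else np.round(q,2))
robot.move_straight([.272,.618,.33],max_speed=.2)
pick("A",np.radians(102.8))
im,_=see("scene");cv2.imwrite("pics/s1.png",cv2.resize(im[60:300,200:460,::-1],None,fx=2,fy=2))
E
```

```text
A 102.8 0 [-0.96  0.53  0.27  2.04 -0.25  0.6  -0.29]
A 102.8 0.15 [-1.04  0.31  0.36  1.95 -0.14  0.9  -0.39]
A -77.2 0 [-0.52  0.53 -0.27  2.01  0.23  0.63  2.41]
A -77.2 0.15 [-0.56  0.31 -0.22  1.92  0.08  0.92  2.55]
B 137 0 [ 0.27  0.62  0.43  1.93 -0.4   0.68  1.77]
B 137 0.15 [ 0.25  0.41  0.45  1.84 -0.21  0.94  1.61]
B -43 0 [-0.1   0.87  1.01  1.94 -0.97  0.91 -0.9 ]
B -43 0.15 [-0.21  0.71  1.21  1.86 -0.75  1.12 -1.04]
mid 102.8 0 [-0.6   0.63  0.51  1.95 -0.47  0.68  0.43]
mid 102.8 0.15 [-0.69  0.42  0.61  1.87 -0.29  0.94  0.28]
mid -77.2 0 [-0.91  0.86  1.01  1.97 -0.97  0.89 -2.29]
mid -77.2 0.15 [-1.04  0.69  1.21  1.89 -0.73  1.1  -2.45]
end 102.8 0 [-0.41  0.65  0.49  1.91 -0.46  0.7   0.57]
end 102.8 0.15 [-0.56  0.47  0.68  1.83 -0.35  0.97  0.49]
end -77.2 0 [-0.73  0.88  1.01  1.92 -0.97  0.92 -2.14]
end -77.2 0.15 [-0.85  0.73  1.21  1.84 -0.76  1.13 -2.28]
over A 2.84 [0.4502 0.3271 0.1802] [ 3.14 -0.    1.8 ] [-0.14  0.64 -0.34] 0.0858
down 4.59 [0.4507 0.3257 0.0203] [ 3.14 -0.    1.79] [ 0.07  0.55 -0.52] 0.085
gripped 5.05 [0.4505 0.3256 0.0201] [ 3.14 -0.    1.79] [-1.9  -1.44  7.93] 0.0452
lifted 6.7 [0.4503 0.3253 0.1692] [-3.14  0.    1.79] [-0.17 -0.37 -0.48] 0.045
```

View pics/s1.png

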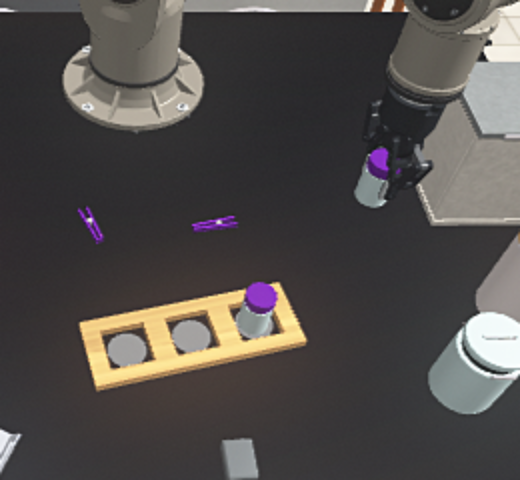

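The crop shows the jar held upright in the fingers at (375,180), and the rack undisturbed. The finger gap of 45 mm agrees with the jar's diameter.

```bash
python3 - <<'E'
from h import *
place("mid",np.radians(102.8))
im,_=see("scene");cv2.imwrite("pics/s2.png",cv2.resize(im[150:270,210:370,::-1],None,fx=4,fy=4))
E
```

```text
over mid 7.9 [0.5937 0.0644 0.1696] [-3.14 -0.    1.8 ] [-0.68  0.27 -1.26] 0.0449
set 10.04 [0.5941 0.0627 0.0209] [3.14 0.   1.79] [ 0.02 -0.33 -1.5 ] 0.0452
```

View pics/s2.png

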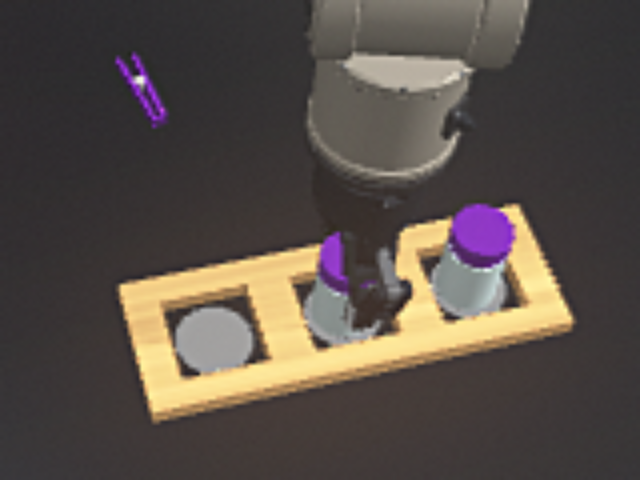

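The jar stands in the middle pocket at (350,295) in the crop, upright and 1 mm or less above the shelf. I'll lower it the last bit, release it, and fetch B.

```bash
python3 - <<'E'
from h import *
robot.move_straight(at("mid",-.0003),max_speed=.02); robot.hold(.2); say("down")
hand.open_jaws(); robot.move_straight(at("mid",.15),max_speed=.1); say("clear")
pick("B",np.radians(137))
im,h=see("scene");cv2.imwrite("pics/s3.png",cv2.resize(im[120:270,80:370,::-1],None,fx=2.5,fy=2.5))
for f in (purple,red):
    for b,a,ce in blobs(f(h),60): print(f.__name__,a,ce.round(1),bp("scene",ce,.067).round(4))
E
```

```text
down 10.54 [0.5943 0.0627 0.0201] [ 3.14 -0.    1.79] [-3.11 -0.58  8.61] 0.0449
clear 12.68 [0.5937 0.0627 0.1692] [-3.14  0.    1.79] [ 0.18  0.15 -0.3 ] 0.0855
over B 14.41 [ 0.4653 -0.3921  0.1796] [ 3.14 -0.    2.39] [-0.03 -1.05 -0.49] 0.0854
down 16.16 [ 0.4648 -0.3932  0.0203] [3.14 0.   2.39] [ 0.03  0.38 -0.33] 0.0851
gripped 16.61 [ 0.4647 -0.393   0.0201] [3.14 0.   2.39] [-1.07  1.55  5.47] 0.0454
lifted 18.26 [ 0.4643 -0.3928  0.1692] [-3.14 -0.    2.39] [ 0.47  0.56 -0.71] 0.0449
purple 84 [127.7 148.7] [[ 0.3262 -0.4684]]
purple 84 [245.6 172.6] [[ 0.4325 -0.0845]]
purple 115 [307.1 171.9] [[0.4316 0.1081]]
purple 199 [329.9 208.4] [[0.572  0.1585]]
purple 204 [297.1 215.2] [[0.5945 0.061 ]]
red 278 [151.6 162.9] [[ 0.3895 -0.3813]]
red 358 [177.6 186. ] [[ 0.484  -0.2899]]
red 405 [115.7 205.3] [[ 0.5532 -0.4599]]
```

View pics/s3.png

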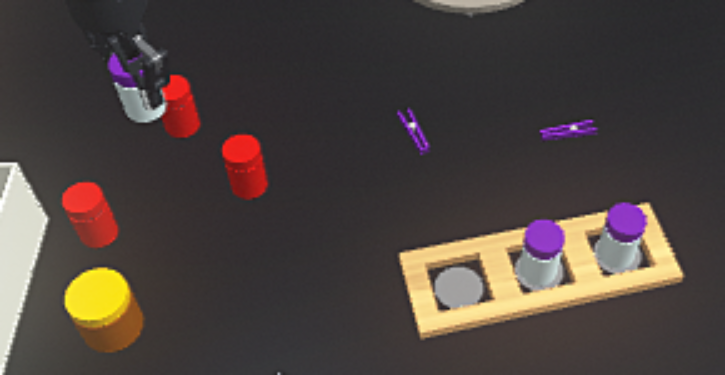

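The middle jar stands upright at (540,255), the red jars haven't moved, and jar B is held at (135,90).

```bash
python3 - <<'E'
from h import *
place("end",np.radians(102.8))
robot.move_straight(at("end",-.0003),max_speed=.02); robot.hold(.2); say("down")
hand.open_jaws(); robot.move_straight(at("end",.15),max_speed=.1); say("clear")
robot.reach([.35,.45,.3],[pi,0,np.radians(102.8)]); say("away")
for c in ("scene","top"):
    im,h=see(c)
    if c=="scene": cv2.imwrite("pics/s4.png",cv2.resize(im[120:270,80:370,::-1],None,fx=2.5,fy=2.5))
    for b,a,ce in blobs(purple(h),60):
        w=bp(c,ce,.067)[0]; d=w-P["mid"]; t=np.radians(12.8)
        print(c,a,w.round(4),"rack frame mm",(1e3*np.array([d@[np.cos(t),np.sin(t)],d@[-np.sin(t),np.cos(t)]])).round(1))
E
```

```text
over end 19.76 [ 0.6161 -0.0363  0.1698] [-3.14  0.    1.79] [-0.21  0.   -2.15] 0.0453
set 21.9 [ 0.6164 -0.035   0.0209] [3.14 0.   1.79] [-0.    0.63 -0.42] 0.0452
down 22.35 [ 0.6167 -0.0351  0.0201] [ 3.14 -0.    1.79] [-2.53  0.63  7.67] 0.0455
clear 24.48 [ 0.616  -0.035   0.1692] [-3.14 -0.    1.79] [ 0.22 -0.26  0.04] 0.0857
away 26.52 [0.3508 0.4493 0.2999] [3.14 0.   1.79] [0.48 0.5  0.75] 0.0857
scene 85 [ 0.4323 -0.0845] rack frame mm [-190.3 -107.7]
scene 115 [0.4316 0.1081] rack frame mm [-148.3   80.3]
scene 200 [0.5721 0.1584] rack frame mm [-0.2 98.2]
scene 204 [0.5945 0.061 ] rack frame mm [ 0.1 -1.8]
scene 214 [ 0.6163 -0.0338] rack frame mm [  0.4 -99. ]
top 212 [ 0.6141 -0.0341] rack frame mm [ -1.9 -98.8]
top 223 [0.5925 0.0606] rack frame mm [-1.9 -1.7]
top 216 [0.5702 0.1582] rack frame mm [-2.1 98.4]
top 246 [ 0.3689 -0.0835] rack frame mm [-251.9  -92.7]
top 248 [0.3716 0.1133] rack frame mm [-205.7   98.6]
```

View pics/s4.png

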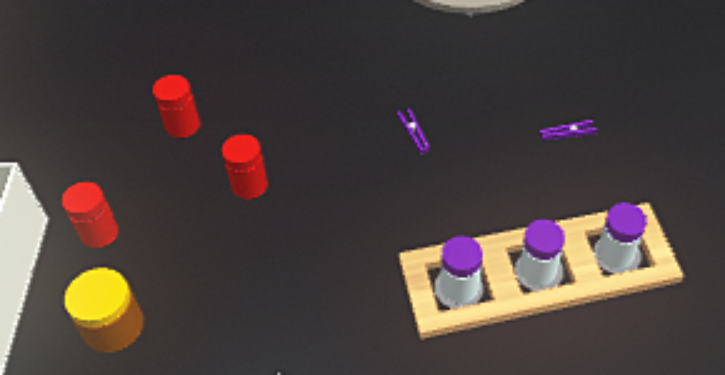

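All three jars stand upright in their pockets at (460,270), (540,255) and (622,240), and the red jars are untouched.

```bash
python3 -c "
from h import *
print(robot.hand_in())"
```

```text
the job is handed in; nothing more can be done
None
```

Both spare purple-lidded jars are now in the two empty pockets, one in the middle and one at the −y end. I lowered each to contact with the shelf (about 8 N at the wrist) before releasing it. I handed the job in after about 26.5 s of the 59 s allowed.

- **Position:** in both cameras, all three jars are within about 2 mm of their pocket centres along both rack axes; the limit is 15 mm. The two cameras differ by about 2 mm, which is within the calibration error.
- **Upright and untouched:** the last picture shows all three jars standing upright. The jar already in the rack is where it was at the start, and the red look-alikes haven't moved.
- **Robot:** the arm is clear of everything, with the jaws open.

None of my checks failed. Handing in reports no verdict, so I can't confirm the official result.

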